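# Tip the drained tube racks back onto their feet

## Robot

A 7-joint arm with a two-finger parallel gripper is mounted at the origin on the work surface. World frame = base frame: x ahead of the robot, y to its left, z up, the work surface at z = 0. Lengths are in m, angles in rad, forces in N, time in s.
With the tool pointing down it reaches from about 0.425 to 0.875 m from the base axis. Payload 9.9 kg.
Tool frame: the origin (TCP) lies at the very end of the fingers, on their centre line; the grasp point (between the pads) lies 19 mm behind it; z points along the fingers, y is the line along which they close (so a half turn about z gives the same grasp; the last joint's range is limited). The gripper opens to 85 mm and grips with 20 to 120 N. Pads are 22 mm wide; open, the fingers measure 114 mm over their backs; the gripper's body (76 mm by 85 mm) begins 54 mm behind the grasp point. The pads swing forward as they close: fully open they stand 13 mm farther back than shut.
Start: joints at [1.196, 0.576, 0.025, 1.437, -0.015, 1.129, -0.057], TCP at [0.194, -0.647, 0.231] pointing down, gripper open.
Joint ranges: [-2.76, 2.76], [-0.34, 2.15], [-1.52, 1.57], [0.19, 2.46], [-1.09, 4.23], [0.17, 1.99], [-2.82, 2.82]. Speed limits (rad/s): [2.22, 2.22, 3.01, 3.01, 3.14, 3.14, 3.14].

## Interface

Orientations are given as a unit quaternion [x, y, z, w].
In Python, from plant import env gives the robot as it stands. The module is installed in compiled form; this text tells all that it offers.
- The arm moves only by the shell command python3 -m jog 'ROWS' [FORCE]. ROWS is a JSON object of lists of equal length, an entry for each row: "jaw": the opening, from -1 (shut) to 1 (fully open); "translation": the shift along the tool's x, y, z in m, a list of three; "rot": the turn, a rotation vector about the tool's x, y, z in degrees, a list of three. A call has 1 to 12 rows; each row is the pose to reach, as a shift and turn from the pose commanded when the call began, along the tool's axes at that moment; what a row does not reach only later rows make up. A row lasts 1/10 s, in which the tool goes at most 50 mm and 8.59 degrees, less where a joint would pass 70% of its speed; a pose out of reach is approached as far as the arm can. A call with a gripper value outside its range is refused whole. The fingers move at their own pace and stop on an object; FORCE is the grip in N (left out, the last holds). Time passes only in rows, so rows that repeat a pose let the fingers close. It gives the time, the measured TCP pose, the force, the opening and the grip force at its end, in the units of the state.
- env.state(): the state, without advancing time (a new reading comes with each control period).
- env.camera(name): name is "scene" or "top"; returns (picture, depth): 480x640x3 uint8, red, green, blue; 480x640 float32, m along the optical axis (not along the pixel's ray), 0 where there is no reading.
- env.calibration(name): a dict with "camera_matrix" (3x3 intrinsics, pixels), "k1" (the pictures are not rectified: a ray, as slopes to the right and down, at radius r is drawn at 1 + k1 r^2 times it, then the intrinsics apply), "pose" (4x4, takes a point from camera to world coordinates). Camera axes: x right, y up, looking along -z (the intrinsics and any distortion apply to the point x, -y, -z); pixel columns grow to the right and rows downward; lengths in m; the calibration is good to about 2 mm. A picture is of the moment at which its call begins. calibration takes no time and is no camera call.
- env.close_job(): hands the job in; it is judged then, once.
The state is a dict: "time": time; "joint_pos": joint angles; "joint_velocities": joint speeds; "joint_torque": joint torques, N m; "ee_pos": TCP position; "tool_rot": TCP orientation; "wrist_force": force on the tool from outside, world axes, zero at the start; "wrist_torque": the same for the moment, N m; "finger_gap": finger opening in m; "grasp_force": force on a finger pad.
Only numpy, scipy, OpenCV 4.12 (cv2) and the standard library are available. Lean on these libraries where they do the work, as an engineer would, in place of code of your own. Each camera call takes 0.05 s, during which the arm holds its last target. There are 200 camera calls.

## Task

Two green tube racks have been left standing on their long edges to drain. With gentle pushes of the fingers, never gripping or lifting, tip each one over onto its black feet so that it lies flat with its holes facing up. Leave each about where it stood rather than shoving it along the bench, and do not disturb the bottle, the jar or the tip box.

Things in the scene. Friction and masses are not known exactly. Their poses are not given: they have to be found in the camera images.
- rack_a: Loose green tube rack, slab 200 x 100 x 50 mm (feet included), 0.2-0.45 kg, on a long narrow side, so 100 mm tall, left or right. Origin: centre of its underside at the feet's soles, 50 mm above the bench at first. Own +x: from feet to hole face, up when done; y: along its length; z: up at first. Holes first face the robot within 35 deg: it must fall away from the robot.
- rack_b: The same rack as rack_a in shape, size, origin and axes, standing in the same way on the other side (left or right), but turned about: its holes at first face away from the robot (within 35 degrees), so it must fall towards the robot.
- rack_a_holes (a point): Centre of rack_a's hole face, 50 mm from the origin along own +x; axes as the rack's. Holes: 4 rows of 8, only marked, the face is flat. The other broad face has 4 black feet 6 mm high at its corners. Pushed on the hole face, within 30 mm of the top edge, a rack pivots on its lower feet-side edge with little sliding, balances at about 27 deg and then drops onto its feet.
- rack_b_holes (a point): Centre of rack_b's hole face, likewise.
- reagent_bottle: Amber bottle, white cap, 54 mm across, 120 mm tall, loose; leave it alone. It stands beyond the racks. Origin: centre of its underside.
- jar: Glass jar, red lid, 66 mm across, 100 mm tall, loose; leave it alone. It stands outside the racks, on the left or the right. Origin: centre of its underside.
- tip_box: Blue pipette-tip box with a clear lid, 85 by 120 mm, 62 mm tall, long side along its own y, loose; leave it alone. It stands outside the racks, on the other side from the jar. Origin: centre of its underside.
Things that resemble listed ones, but are neither listed nor needed, are in the scene too. What is shaped like the rack_a but blue or orange is not meant.

How it is judged:
By the outcome, as a careful person would: the job done as asked, in the order asked, and still so for the second after the job is handed in, with the robot touching nothing.
It also fails if it takes over 45 s, if anything falls off the work surface, if the arm or the gripper's body presses on something with over 40 N, if the wrist force passes 120 N, or if a joint passes its speed limit or range.

## Working session

There is one attempt and no reset: what is moved stays moved. The work goes in short steps, Python scripts to look and compute and a shell command to move; the robot and the scene stay as the last step left them, time stands still between calls to the robot, and variables do not carry over. Pictures are saved under pics/ and viewed, at most 10 in all, crops included, and the job is handed in when it is done.

```bash
mkdir -p pics; cat > h.py <<'E'
import numpy as np, cv2
from plant import env
def cloud(name):
    img,d=env.camera(name); c=env.calibration(name); K=np.array(c["camera_matrix"]); P=np.array(c["pose"])
    v,u=np.mgrid[0:480,0:640]
    pts=np.stack([u,v],-1).reshape(-1,1,2).astype(float)
    n=cv2.undistortPoints(pts,K,np.array([c["k1"],0,0,0.])).reshape(480,640,2)
    p=np.stack([n[...,0]*d,-n[...,1]*d,-d,np.ones_like(d)],-1)@P.T
    return img,d,p[...,:3]
E
python3 - <<'E'
from h import *
for n in("top","scene"):
    i,d,p=cloud(n); cv2.imwrite(f"pics/{n}0.png",i[...,::-1]); np.savez(f"{n}0.npz",i=i,d=d,p=p)
s=env.state(); print(s)
E
```

```text
{'time': 0.1, 'joint_pos': array([ 1.19624037,  0.5764308 ,  0.02488316,  1.43782763, -0.01497686,
        1.12901283, -0.05651845]), 'joint_velocities': array([ 0.00023683, -0.00183903,  0.00045791, -0.00212564,  0.00244278,
       -0.00322114, -0.00011937]), 'joint_torque': array([ 6.44858534e-03, -7.67304397e+01,  2.25845955e+00, -2.86601686e+01,
        1.59780448e-02,  8.76887119e-03,  5.02881551e-05]), 'ee_pos': array([ 0.19336802, -0.64628071,  0.23054002]), 'tool_rot': array([ 9.89451388e-01,  1.44863356e-01, -1.65387109e-04, -7.28366920e-04]), 'wrist_force': array([ 0.34511578, -0.28882688, -0.20512406]), 'wrist_torque': array([0.05483593, 0.05567248, 0.02064516]), 'grasp_force': 0.0, 'finger_gap': 0.08543079945097103}
```

View pics/top0.png

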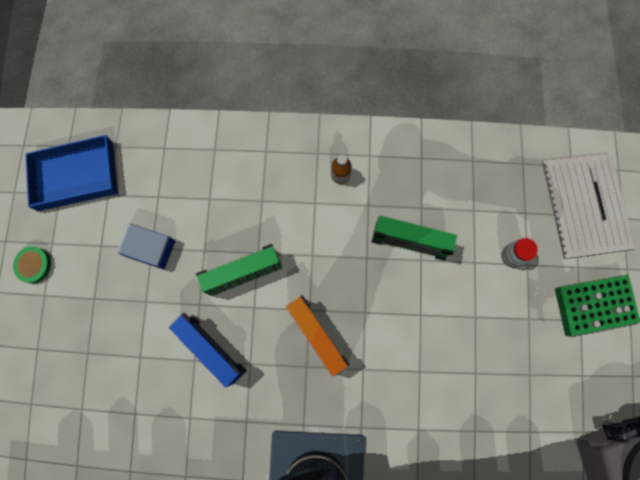

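View pics/scene0.png

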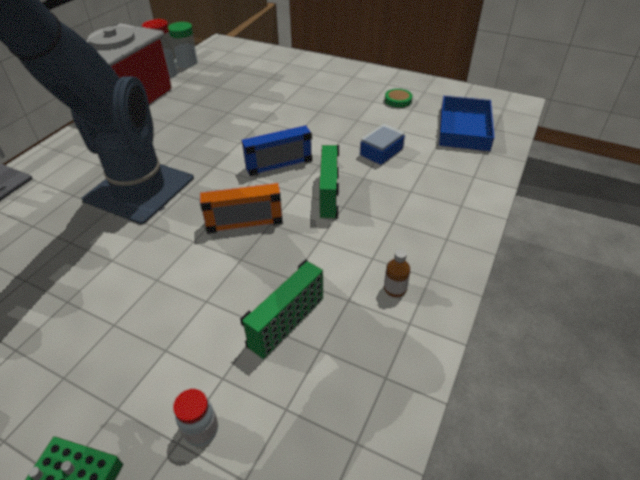

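The top view shows two standing green racks. The one at (240,270) has feet on its far side, so its holes face the robot: rack_a. The one at (415,237) has feet on its near side, and the scene view shows its holes facing away at (285,310): rack_b. The green rack at (600,305) already lies flat with tubes in it, and the blue (205,350) and orange (318,335) ones are decoys. I'll measure the poses and confirm in a crop.

```bash
python3 - <<'E'
from h import *
D=np.load("top0.npz"); i,p=D["i"],D["p"]
hsv=cv2.cvtColor(i,cv2.COLOR_RGB2HSV)
def box(n,r,m):
    u0,u1,v0,v1=r; w=np.zeros(m.shape,bool); w[v0:v1,u0:u1]=1
    q=p[w&m]; zt=np.percentile(q[:,2],95); t=q[q[:,2]>zt-0.012]
    (c,s,a)=cv2.minAreaRect((t[:,:2]*1000).astype(np.float32))
    print(n,"ztop %.3f"%zt,np.round(c),np.round(s),round(a,1),len(t),"corners",np.round(cv2.boxPoints((c,s,a))).tolist())
g=(hsv[...,0]>40)&(hsv[...,0]<85)&(hsv[...,1]>100)
hi=p[...,2]>0.03
box("A",(190,295,235,305),g&(p[...,2]>.08)); box("B",(365,465,205,265),g&(p[...,2]>.08))
box("blue",(160,250,305,395),hi);box("orange",(280,355,290,380),hi)
box("bottle",(325,360,150,190),hi);box("jar",(500,542,232,275),hi);box("tip",(115,180,220,275),hi)
c=i[190:400,150:480]; S=np.load("scene0.npz")["i"][130:370,190:430]
cv2.imwrite("pics/crop.png",np.hstack([cv2.resize(c,(480,400),interpolation=2),cv2.resize(S,(320,400),interpolation=2)])[...,::-1])
E
```

```text
A ztop 0.103 [468. 123.] [358. 168.] 68.4 1459 corners [[324.0, -12.0], [480.0, -74.0], [612.0, 259.0], [456.0, 320.0]]
B ztop 0.103 [ 525. -116.] [176. 417.] 39.8 1368 corners [[324.0, -12.0], [591.0, -332.0], [726.0, -219.0], [460.0, 101.0]]
blue ztop 0.104 [290. 188.] [381. 141.] 79.4 1721 corners [[186.0, 14.0], [324.0, -12.0], [394.0, 362.0], [256.0, 388.0]]
orange ztop 0.103 [354.  14.] [201.  50.] 36.9 1673 corners [[258.0, -26.0], [288.0, -66.0], [449.0, 54.0], [419.0, 95.0]]
bottle ztop 0.120 [562. -26.] [ 23. 476.] 89.5 92 corners [[324.0, -35.0], [800.0, -39.0], [801.0, -16.0], [324.0, -12.0]]
jar ztop 0.103 [ 463. -266.] [ 55. 579.] 28.0 426 corners [[303.0, -23.0], [575.0, -534.0], [623.0, -508.0], [352.0, 3.0]]
tip ztop 0.066 [476. 251.] [600.  90.] 68.6 1354 corners [[324.0, -12.0], [408.0, -45.0], [627.0, 514.0], [544.0, 547.0]]
```

View pics/crop.png

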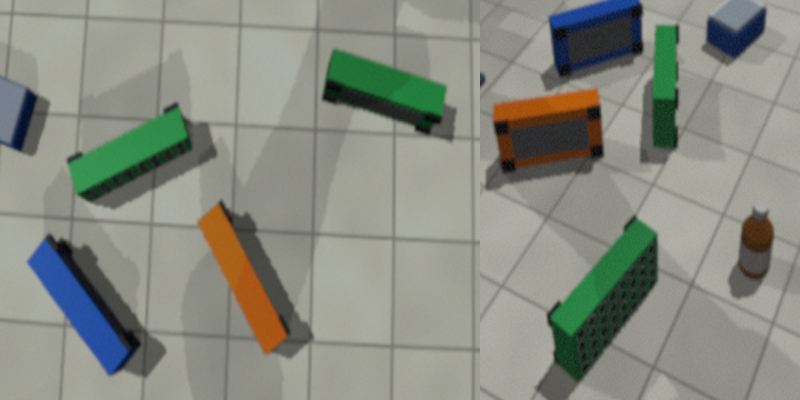

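The crop confirms it. The left green rack has its hole row on the near side and feet on the far side (rack_a), and the right one has feet on the near side and holes on the far side (rack_b). Invalid depth spoiled the box fits, so I'm refitting.

```bash
python3 - <<'E'
from h import *
D=np.load("top0.npz"); i,p,d=D["i"],D["p"],D["d"]
hsv=cv2.cvtColor(i,cv2.COLOR_RGB2HSV)
def box(n,r,m,zmin=.03):
    u0,u1,v0,v1=r; w=np.zeros(m.shape,bool); w[v0:v1,u0:u1]=1
    m=(w&m&(d>0)&(p[...,2]>zmin)&(p[...,2]<.14)).astype(np.uint8)
    zt=np.percentile(p[m>0][:,2],90); m&=(abs(p[...,2]-zt)<.01).astype(np.uint8)
    m=cv2.morphologyEx(m,cv2.MORPH_OPEN,np.ones((3,3)))
    t=p[m>0]
    (c,s,a)=cv2.minAreaRect((t[:,:2]*1000).astype(np.float32))
    print(n,"ztop %.3f"%zt,np.round(c),np.round(s),round(a,1),len(t),"corners",np.round(cv2.boxPoints((c,s,a))).tolist())
g=(hsv[...,0]>40)&(hsv[...,0]<85)&(hsv[...,1]>100); o=d>0
box("A",(190,295,235,305),g,.085); box("B",(365,465,205,265),g,.085)
box("blue",(160,250,305,395),o,.085);box("orange",(280,355,290,380),o,.085)
box("bottle",(325,360,150,190),o);box("jar",(500,542,232,275),o);box("tip",(115,180,220,275),o)
E
```

```text
A ztop 0.102 [504. 214.] [ 45. 198.] 24.2 1433 corners [[443.0, 296.0], [524.0, 115.0], [565.0, 133.0], [484.0, 314.0]]
B ztop 0.102 [ 612. -217.] [199.  44.] 78.7 1337 corners [[571.0, -310.0], [614.0, -319.0], [653.0, -124.0], [610.0, -115.0]]
blue ztop 0.102 [306. 280.] [202.  51.] 48.6 1668 corners [[220.0, 221.0], [258.0, 188.0], [392.0, 339.0], [353.0, 373.0]]
orange ztop 0.102 [354.  14.] [201.  50.] 36.9 1636 corners [[259.0, -26.0], [289.0, -66.0], [449.0, 54.0], [419.0, 95.0]]
bottle ztop 0.119 [788. -28.] [26. 23.] 4.2 86 corners [[774.0, -17.0], [776.0, -40.0], [801.0, -38.0], [800.0, -15.0]]
jar ztop 0.102 [ 585. -496.] [59. 55.] 83.1 412 corners [[555.0, -522.0], [609.0, -528.0], [616.0, -470.0], [562.0, -463.0]]
tip ztop 0.065 [562. 474.] [119.  80.] 73.9 1324 corners [[507.0, 428.0], [584.0, 406.0], [617.0, 520.0], [540.0, 542.0]]
```

```bash
cat >> h.py <<'E'
from scipy.spatial.transform import Rotation as R
def plan(tgts):  # (x,y,z,yaw deg of tool x), tool down -> shift (tool axes, mm), rotvec deg
    s=env.state(); r=R.from_quat(s["tool_rot"])
    print("t %.2f"%s["time"],"tcp",np.round(s["ee_pos"]*1000),"F",np.round(s["wrist_force"],1),"q",np.round(s["joint_pos"],2))
    for x,y,z,w in tgts:
        g=R.from_euler("z",w,degrees=True)*R.from_quat([1,0,0,0])
        print(np.round(r.inv().apply(np.array([x,y,z])-s["ee_pos"])*1000,1),np.round((r.inv()*g).as_rotvec(degrees=True),1))
E
python3 -c "
from h import *
plan([(.53,-.1,.25,24.2),(.44,.186,.25,24.2)])"
```

```text
t 0.10 tcp [ 193. -646.  231.] F [ 0.3 -0.3 -0.2] q [ 1.2   0.58  0.02  1.44 -0.01  1.13 -0.06]
[ 479.1 -426.9  -18.9] [-0.1  0.  -7.5]
[ 474.9 -726.7  -18.4] [-0.1  0.  -7.5]
```

```bash
python3 -m jog '{"jaw":[1,1,1,1,1,1,1,1,1,1,1,1],"translation":[[0.037,-0.033,-0.02],[0.074,-0.066,-0.02],[0.111,-0.099,-0.02],[0.148,-0.132,-0.02],[0.185,-0.165,-0.02],[0.222,-0.198,-0.02],[0.259,-0.231,-0.02],[0.296,-0.264,-0.02],[0.333,-0.297,-0.02],[0.370,-0.330,-0.02],[0.407,-0.363,-0.02],[0.444,-0.396,-0.02]],"rot":[[0,0,-1],[0,0,-2],[0,0,-3],[0,0,-4],[0,0,-5],[0,0,-6],[0,0,-7],[0,0,-7.5],[0,0,-7.5],[0,0,-7.5],[0,0,-7.5],[0,0,-7.5]]}'
python3 -c "
from h import *
plan([(.44,.186,.25,24.2)])"
```

```text
time: 1.3
ee_pos: [0.5059, -0.1382, 0.2512]
tool_rot: [0.978, 0.209, -0.0, 0.0]
wrist_force: [1.0, -0.9, -0.2]
finger_gap: 0.0853
grasp_force: 0.0
t 1.30 tcp [ 506. -138.  251.] F [ 1.  -0.9 -0.2] q [ 0.29  0.34 -0.16  1.8   0.06  1.01 -1.04]
[  72.5 -322.7    1.2] [-0.  0. -0.]
```

```bash
python3 -m jog '{"jaw":[1,1,1,1,1,1,1,1,1],"translation":[[0.01,-0.046,0],[0.02,-0.092,0],[0.03,-0.138,0],[0.04,-0.184,0],[0.05,-0.23,0],[0.06,-0.276,0],[0.072,-0.323,0],[0.072,-0.323,0],[0.072,-0.323,0]],"rot":[[0,0,0],[0,0,0],[0,0,0],[0,0,0],[0,0,0],[0,0,0],[0,0,0],[0,0,0],[0,0,0]]}'
python3 -c "
from h import *
plan([(.442,.187,.077,24.2)])
i,d,p=cloud('top'); j,_,_=cloud('scene')
cv2.imwrite('pics/a1.png',np.hstack([cv2.resize(i[190:400,150:450],(400,280)),cv2.resize(j[90:300,190:490],(400,280))])[...,::-1])"
```

```text
time: 2.2
ee_pos: [0.4383, 0.185, 0.251]
tool_rot: [0.978, 0.211, -0.0, 0.0]
wrist_force: [0.4, -1.2, 0.1]
finger_gap: 0.0854
grasp_force: 0.0
t 2.20 tcp [438. 185. 251.] F [ 0.4 -1.2  0.1] q [-0.26  0.27 -0.31  1.91  0.1   0.98 -1.76]
[  4.3  -0.3 174. ] [0.  0.  0.1]
```

View pics/a1.png

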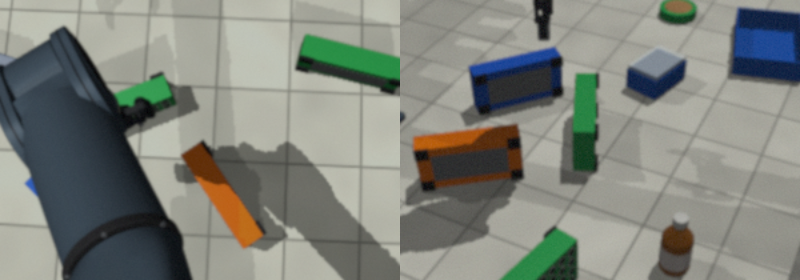

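The arm hangs above the near side of rack_a, and a finger shows at (543,20) in the right-hand crop. Nothing has been disturbed. Descending now.

```bash
python3 -m jog '{"jaw":[1,1,1,1,1,1,1,1],"translation":[[0,0,0.03],[0,0,0.06],[0,0,0.09],[0,0,0.12],[0,0,0.145],[0,0,0.165],[0,0,0.174],[0,0,0.174]],"rot":[[0,0,0],[0,0,0],[0,0,0],[0,0,0],[0,0,0],[0,0,0],[0,0,0],[0,0,0]]}'
python3 -m jog '{"jaw":[1,1,1,1,1,1,1,1],"translation":[[0.008,0,0],[0.014,0,0],[0.02,0,0],[0.024,0,0],[0.028,0,0],[0.032,0,0],[0.036,0,0],[0.040,0,0]],"rot":[[0,0,0],[0,0,0],[0,0,0],[0,0,0],[0,0,0],[0,0,0],[0,0,0],[0,0,0]]}'
```

```text
time: 3.1
ee_pos: [0.4387, 0.1828, 0.0765]
tool_rot: [0.978, 0.208, -0.001, 0.0]
wrist_force: [0.6, 0.2, 0.8]
finger_gap: 0.0854
grasp_force: 0.0
time: 3.9
ee_pos: [0.4755, 0.2006, 0.0773]
tool_rot: [0.978, 0.209, -0.0, 0.0]
wrist_force: [-1.6, 0.6, 0.9]
finger_gap: 0.0854
grasp_force: 0.5
```

```bash
python3 -m jog '{"jaw":[1,1,1,1,1,1,1,1],"translation":[[0.004,0,-0.001],[0.008,0,-0.002],[0.012,0,-0.003],[0.016,0,-0.004],[0.020,0,-0.006],[0.024,0,-0.008],[0.028,0,-0.010],[0.032,0,-0.012]],"rot":[[0,0,0],[0,0,0],[0,0,0],[0,0,0],[0,0,0],[0,0,0],[0,0,0],[0,0,0]]}'
python3 -c "
from h import *
i,d,p=cloud('top'); j,_,_=cloud('scene')
cv2.imwrite('pics/a2.png',np.hstack([cv2.resize(i[190:400,150:450],(400,280)),cv2.resize(j[90:300,190:490],(400,280))])[...,::-1])"
```

```text
time: 4.7
ee_pos: [0.5049, 0.2139, 0.0895]
tool_rot: [0.978, 0.209, 0.0, -0.0]
wrist_force: [0.1, -0.1, -0.6]
finger_gap: 0.0852
grasp_force: 0.1
```

View pics/a2.png

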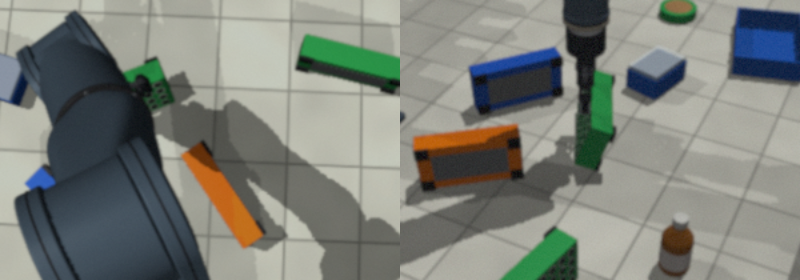

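Rack_a (right-hand crop, (597,120)) is leaning away on its lower edge, about 20° over. I'll keep pushing slowly past balance.

```bash
python3 -m jog '{"jaw":[1,1,1,1,1,1,1,1,1],"translation":[[0.003,0,-0.001],[0.006,0,-0.002],[0.009,0,-0.003],[0.012,0,-0.004],[0.015,0,-0.005],[0.018,0,-0.006],[0.021,0,-0.006],[0.021,0,-0.006],[0.021,0,-0.006]],"rot":[[0,0,0],[0,0,0],[0,0,0],[0,0,0],[0,0,0],[0,0,0],[0,0,0],[0,0,0],[0,0,0]]}'
python3 -c "
from h import *
i,d,p=cloud('top'); j,_,_=cloud('scene')
cv2.imwrite('pics/a3.png',np.hstack([cv2.resize(i[190:400,150:450],(400,280)),cv2.resize(j[90:300,190:490],(400,280))])[...,::-1])"
```

```text
time: 5.7
ee_pos: [0.5236, 0.2222, 0.0952]
tool_rot: [0.978, 0.209, -0.0, -0.0]
wrist_force: [0.5, -0.1, 0.2]
finger_gap: 0.0851
grasp_force: 0.0
```

View pics/a3.png

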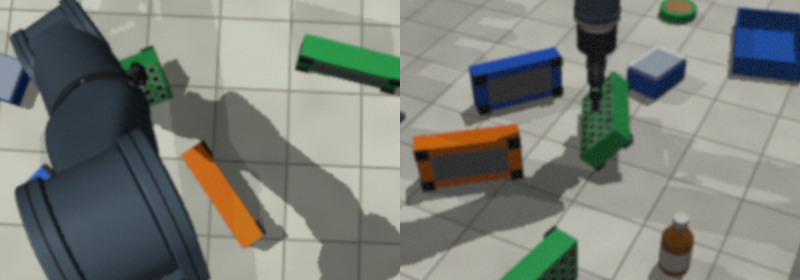

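Rack_a (607,120) is now past balance and falling. I'll wait, then back the tool up.

```bash
python3 -m jog '{"jaw":[1,1,1,1,1,1,1,1,1,1],"translation":[[0,0,0],[0,0,0],[0,0,0],[0,0,0],[0,0,-0.02],[0,0,-0.06],[0,0,-0.1],[0,0,-0.14],[0,0,-0.155],[0,0,-0.155]],"rot":[[0,0,0],[0,0,0],[0,0,0],[0,0,0],[0,0,0],[0,0,0],[0,0,0],[0,0,0],[0,0,0],[0,0,0]]}'
python3 -c "
from h import *
plan([(.6,0,.25,6),(.678,-.23,.25,-11.3)])
j,_,_=cloud('scene')
cv2.imwrite('pics/a4.png',cv2.resize(j[90:370,190:490],(600,560))[...,::-1])"
```

```text
time: 6.8
ee_pos: [0.5248, 0.2229, 0.2531]
tool_rot: [0.978, 0.209, 0.003, -0.001]
wrist_force: [-0.4, -0.6, -0.7]
finger_gap: 0.0853
grasp_force: 0.0
t 6.80 tcp [525. 223. 253.] F [-0.4 -0.6 -0.7] q [-0.28  0.41 -0.3   1.69  0.13  1.06 -1.77]
[-22.6 234.1   3. ] [-0.  -0.3 18.2]
[-45.6 475.9   2.9] [-0.1 -0.3 35.5]
```

View pics/a4.png

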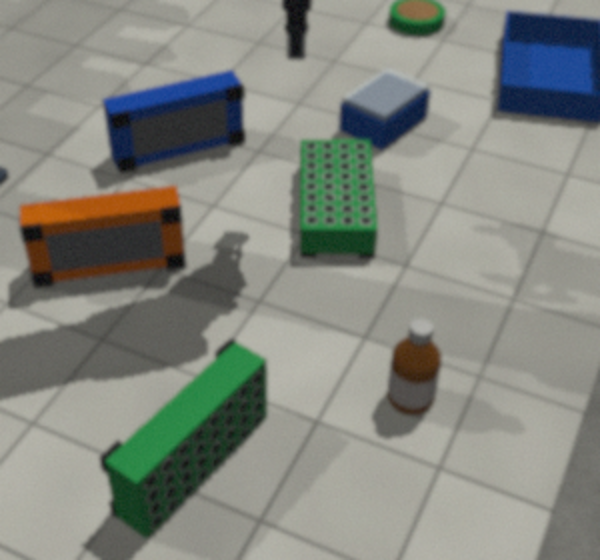

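Rack_a now lies flat with holes up at (338,195), and the tip box hasn't moved. Next is rack_b.

```bash
python3 -m jog '{"jaw":[1,1,1,1,1,1,1,1,1,1,1,1],"translation":[[-0.004,0.044,0],[-0.008,0.088,0],[-0.013,0.132,0],[-0.017,0.176,0],[-0.021,0.22,0],[-0.025,0.264,0],[-0.03,0.308,0],[-0.034,0.352,0],[-0.038,0.396,0],[-0.042,0.44,0],[-0.046,0.476,0],[-0.046,0.476,0]],"rot":[[0,0,3],[0,0,6],[0,0,9],[0,0,12],[0,0,15],[0,0,18],[0,0,22],[0,0,26],[0,0,30],[0,0,33],[0,0,35.5],[0,0,35.5]]}'
python3 -c "
from h import *
plan([(.678,-.23,.077,-11.3)])"
```

```text
time: 8.05
ee_pos: [0.6754, -0.2379, 0.2472]
tool_rot: [0.995, -0.103, -0.002, 0.002]
wrist_force: [-1.0, -0.5, -0.6]
finger_gap: 0.0853
grasp_force: 0.0
t 8.05 tcp [ 675. -238.  247.] F [-1.  -0.5 -0.6] q [ 0.3   0.63 -0.05  1.28  0.04  1.23 -1.53]
[  1.5  -8.9 170.2] [ 0.2  0.2 -0.5]
```

```bash
python3 -m jog '{"jaw":[1,1,1],"translation":[[0,0,0],[0,0,0],[0,0,0]],"rot":[[0,0,0],[0,0,0],[0,0,0]]}'
python3 -c "
from h import *
plan([(.678,-.23,.077,-11.3)])"
```

```text
time: 8.35
ee_pos: [0.6765, -0.229, 0.25]
tool_rot: [0.995, -0.098, -0.0, -0.0]
wrist_force: [0.5, -0.2, -0.2]
finger_gap: 0.0853
grasp_force: 0.0
t 8.35 tcp [ 677. -229.  250.] F [ 0.5 -0.2 -0.2] q [ 0.29  0.63 -0.06  1.28  0.03  1.23 -1.53]
[  1.7   0.8 173. ] [-0.   0.   0.1]
```

```bash
python3 -m jog '{"jaw":[1,1,1,1,1,1,1,1],"translation":[[0,0,0.03],[0.001,0,0.06],[0.001,0,0.09],[0.001,0,0.12],[0.001,0,0.145],[0.001,0,0.165],[0.001,0,0.173],[0.001,0,0.173]],"rot":[[0,0,0],[0,0,0],[0,0,0],[0,0,0],[0,0,0],[0,0,0],[0,0,0],[0,0,0]]}'
python3 -m jog '{"jaw":[1,1,1,1,1,1,1,1],"translation":[[-0.008,0,0],[-0.014,0,0],[-0.02,0,0],[-0.024,0,0],[-0.027,0,0],[-0.030,0,0],[-0.033,0,0],[-0.036,0,0]],"rot":[[0,0,0],[0,0,0],[0,0,0],[0,0,0],[0,0,0],[0,0,0],[0,0,0],[0,0,0]]}'
```

```text
time: 9.15
ee_pos: [0.6771, -0.23, 0.0765]
tool_rot: [0.995, -0.098, -0.001, -0.0]
wrist_force: [-0.3, 0.2, 0.9]
finger_gap: 0.0853
grasp_force: 0.0
time: 9.95
ee_pos: [0.6426, -0.224, 0.0775]
tool_rot: [0.995, -0.099, 0.001, 0.0]
wrist_force: [1.4, 0.4, 1.5]
finger_gap: 0.0854
grasp_force: 0.7
```

```bash
python3 -m jog '{"jaw":[1,1,1,1,1,1,1,1,1,1],"translation":[[-0.004,0,-0.001],[-0.008,0,-0.002],[-0.012,0,-0.003],[-0.016,0,-0.004],[-0.020,0,-0.006],[-0.024,0,-0.008],[-0.028,0,-0.010],[-0.032,0,-0.012],[-0.035,0,-0.013],[-0.038,0,-0.014]],"rot":[[0,0,0],[0,0,0],[0,0,0],[0,0,0],[0,0,0],[0,0,0],[0,0,0],[0,0,0],[0,0,0],[0,0,0]]}'
python3 -c "
from h import *
i,d,p=cloud('top'); j,_,_=cloud('scene')
cv2.imwrite('pics/b2.png',np.hstack([cv2.resize(i[150:360,250:550],(400,280)),cv2.resize(j[200:410,150:450],(400,280))])[...,::-1])"
```

```text
time: 10.95
ee_pos: [0.6047, -0.2165, 0.0914]
tool_rot: [0.995, -0.099, -0.0, -0.0]
wrist_force: [0.3, -0.2, -0.3]
finger_gap: 0.0853
grasp_force: 0.1
```

View pics/b2.png

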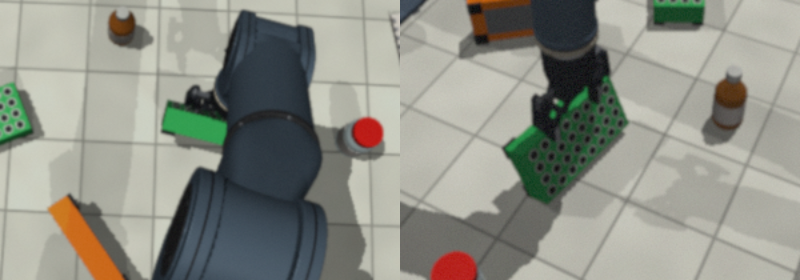

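Rack_b (570,140) is leaning towards the robot with both fingers on its upper hole face. A little more pushing, then wait and lift.

```bash
python3 -m jog '{"jaw":[1,1,1,1,1,1,1,1,1,1,1],"translation":[[-0.003,0,-0.001],[-0.006,0,-0.002],[-0.009,0,-0.003],[-0.012,0,-0.004],[-0.015,0,-0.005],[-0.015,0,-0.005],[-0.015,0,-0.005],[-0.015,0,-0.005],[-0.015,0,-0.005],[-0.015,0,-0.005],[-0.015,0,-0.005]],"rot":[[0,0,0],[0,0,0],[0,0,0],[0,0,0],[0,0,0],[0,0,0],[0,0,0],[0,0,0],[0,0,0],[0,0,0],[0,0,0]]}'
python3 -m jog '{"jaw":[1,1,1,1,1,1,1,1],"translation":[[0,0,-0.02],[0,0,-0.05],[0,0,-0.08],[0,0,-0.11],[0,0,-0.14],[0,0,-0.16],[0,0,-0.16],[0,0,-0.16]],"rot":[[0,0,0],[0,0,0],[0,0,0],[0,0,0],[0,0,0],[0,0,0],[0,0,0],[0,0,0]]}'
python3 -c "
from h import *
i,d,p=cloud('top'); j,_,q=cloud('scene')
np.savez('fin.npz',i=j,p=q)
cv2.imwrite('pics/b3.png',np.hstack([cv2.resize(i[100:400],(400,188)),cv2.resize(j,(400,300))[:188]])[...,::-1]) if 0 else cv2.imwrite('pics/b3.png',j[...,::-1])
hsv=cv2.cvtColor(j,cv2.COLOR_RGB2HSV); g=(hsv[...,0]>40)&(hsv[...,0]<85)&(hsv[...,1]>80)
for n,c in(('A',(.56,.24)),('B',(.56,-.2))):
    t=q[g&(np.hypot(q[...,0]-c[0],q[...,1]-c[1])<.18)&(q[...,2]>.04)&(q[...,2]<.12)]
    print(n,len(t),np.round(np.percentile(t[:,2],[5,50,95]),3),cv2.minAreaRect((t[:,:2]*1000).astype(np.float32)))
"
```

```text
time: 12.15
ee_pos: [0.5903, -0.2135, 0.0962]
tool_rot: [0.995, -0.099, -0.0, -0.0]
wrist_force: [0.4, 0.9, 0.5]
finger_gap: 0.0853
grasp_force: 0.0
time: 12.95
ee_pos: [0.5902, -0.2136, 0.2563]
tool_rot: [0.995, -0.099, 0.0, 0.0]
wrist_force: [-0.4, -0.7, -0.1]
finger_gap: 0.0855
grasp_force: 0.0
A 1093 [0.045 0.05  0.052] ((579.4639892578125, 246.8126220703125), (99.34395599365234, 206.98634338378906), 23.756223678588867)
B 1983 [0.044 0.049 0.052] ((534.701904296875, -202.97911071777344), (202.20391845703125, 102.11808776855469), 78.22581481933594)
```

View pics/b3.png

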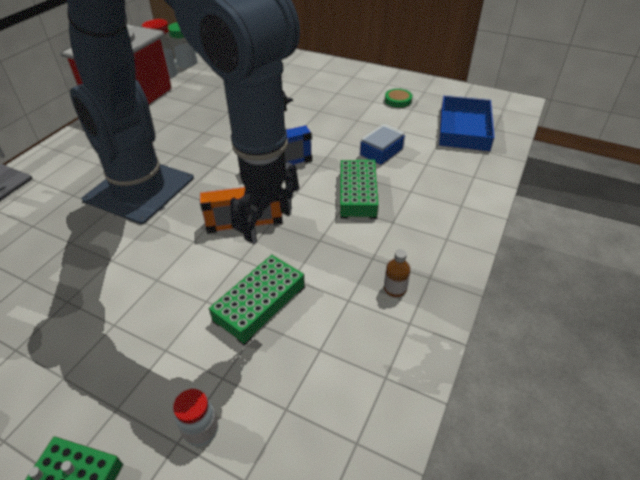

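Both racks lie flat with holes up, at (358,188) and (258,297), about where they should have landed. The bottle, jar and tip box stand where they were.

```bash
python3 -c "
from plant import env
print(env.close_job())"
```

```text
the job is handed in; nothing more can be done
None
```

Both green racks were tipped onto their feet with gentle pushes and lie flat, holes up, about where they stood; the bottle, jar and tip box look unmoved, and the job was handed in at about 13 s.

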